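# Fill the tea rack, then show the canister's underside to the camera

## Robot

A 6-joint arm with a two-finger parallel gripper is mounted at the origin on the work surface. World frame = base frame: x ahead of the robot, y to its left, z up, the work surface at z = 0. Lengths are in m, angles in degrees, forces in N, time in s.
With the tool pointing down it reaches from about 0.4 to 0.825 m from the base axis. Payload 7 kg.
Tool frame: the origin (TCP) lies midway between the tips of the shut fingers; the grasp point (between the pads) lies 19 mm behind it; z points along the fingers, y is the direction in which the jaws open and shut (so a half turn about z gives the same grasp; the last joint's range is limited). The gripper opens to 88 mm and grips with 3 to 60 N. Pads are 19 mm wide; open, the fingers measure 130 mm over their backs; the gripper's body (78 mm by 193 mm) begins 47 mm behind the grasp point.
Start: joints at [90.075, 20.546, 0.682, 0, -70.136, -16.507], TCP at [0.191, 0.647, 0.202] pointing down, gripper open.
Joint ranges: [-176.03, 176.03], [-82.01, 121.73], [-58.28, 71.71], [-173.87, 95.51], [-174.79, -0.11], [-173.66, 173.66]. Speed limits (degrees/s): [136.94, 136.94, 172.46, 180, 180, 180].

## Interface

Orientations are given as [roll, pitch, yaw] about the fixed x, y, z axes, in that order (R = Rz(yaw) Ry(pitch) Rx(roll)).
In Python, from plant import sensors, cams, job gives the robot as it stands.
- The arm moves only by the tool move_arm, never from a script. Its argument "commands" is a list of rows, each a list of 7 numbers: the finger opening in cm, from 0 to 8.76, then the shift along the tool's x, y, z in cm, then the turn, a rotation vector about the tool's x, y, z in rad. In form: [[hand, x, y, z, wx, wy, wz], ...]. A call has exactly 8 rows; each row is the pose to reach, as a shift and turn from the pose commanded when the call began, along the tool's axes at that moment; what a row does not reach only later rows make up. A row lasts 1/8 s, in which the tool goes at most 62.5 mm and 10.7 degrees, less where a joint would pass 70% of its speed; a pose out of reach is approached as far as the arm can. A call with a gripper value outside its range is refused whole. The fingers move at their own pace and stop on an object; the grip force is fixed at half the most. Time passes only in rows, so rows that repeat a pose let the fingers close, or fill a call up. It gives the time, the measured TCP pose, the force and the opening at its end, in the units of the state.
- sensors.get_obs(): the state, without advancing time (a new reading comes with each control period).
- cams.snapshot(name): name is "side" or "top" or "wrist"; returns a dict with "frame" (384x512x3 uint8, red, green, blue), "camera_matrix" (3x3 intrinsics, pixels), "R" (3x3) and "t" (3): a world point X has camera coordinates R X + t. Camera axes: x right, y down, z forward; pixel columns grow to the right and rows downward; lengths in m; the calibration is good to about 2 mm. A picture is of the moment at which its call begins. There is no depth.
- job.close_job(): hands the job in, once; it reports no verdict.
The state is a dict: "clock": time; "joint_pos": joint angles; "qvel": joint speeds; "tau": joint torques, N m; "tool_pos": TCP position; "orientation": TCP orientation; "force": force on the tool from outside, world axes, zero at the start; "moment": the same for the moment, N m; "opening": finger opening in m.
Only numpy, scipy, OpenCV 4.12 (cv2) and the standard library are available. Lean on these libraries where they do the work, as an engineer would, in place of code of your own. Each camera call takes 0.05 s, during which the arm holds its last target.

## Task

Put the two spare tea jars into the two empty pockets of the rack, leaving the jars already there and everything else on the table as they are. Once every pocket is filled, take the tall canister out of the rack and hold it still in the air with its underside squarely facing the inspection camera, centred on the lens and about 10 cm in front of it, without touching the camera. Finish while still holding it there: do not put it down or let go.

Things in the scene. Friction and masses are not known exactly. Their poses are not given: they have to be found in the camera images.
- rack: The wooden jar rack: a block fixed to the table, 155 x 230 x 30 mm (its x, y, z). Six blind round pockets, two rows of three: 74 mm apart along its x and its y, 49 mm in diameter, 22 mm deep (pocket floor 8 mm above the table). Origin: centre of its underside, on the table; z up.
- rack_hole0 (a point): Centre of the mouth of a rack pocket, 30 mm above the table, at x -37, y -74 mm in the rack's frame. Four of the six pockets are occupied at the start and two are empty; which ones varies.
- rack_hole1 (a point): Centre of the mouth of a rack pocket, 30 mm above the table, at x -37, y +0 mm in the rack's frame. Four of the six pockets are occupied at the start and two are empty; which ones varies.
- rack_hole2 (a point): Centre of the mouth of a rack pocket, 30 mm above the table, at x -37, y +74 mm in the rack's frame. Four of the six pockets are occupied at the start and two are empty; which ones varies.
- rack_hole3 (a point): Centre of the mouth of a rack pocket, 30 mm above the table, at x +37, y -74 mm in the rack's frame. Four of the six pockets are occupied at the start and two are empty; which ones varies.
- rack_hole4 (a point): Centre of the mouth of a rack pocket, 30 mm above the table, at x +37, y +0 mm in the rack's frame. Four of the six pockets are occupied at the start and two are empty; which ones varies.
- rack_hole5 (a point): Centre of the mouth of a rack pocket, 30 mm above the table, at x +37, y +74 mm in the rack's frame. Four of the six pockets are occupied at the start and two are empty; which ones varies.
- canister: The tall glass canister with a ribbed steel twist cap: a straight cylinder, 44 mm in diameter, 122 mm tall (the top 26 mm is the cap, of the same width, and it does not turn), about 0.24 kg. It starts upright in one of the rack's pockets, the only tall thing there. Origin: centre of its underside; z along its axis towards the cap.
- canister_top (a point): Centre of the top of the tall canister's cap, 122 mm from its underside.
- jar1: A short glass tea jar with a flat steel cap: a straight cylinder, 44 mm in diameter, 84 mm tall, about 0.15 kg. Starts upright in one of the rack's pockets and stays there. Origin: centre of its underside; z up. All short jars are alike.
- jar2: A short glass tea jar with a flat steel cap: a straight cylinder, 44 mm in diameter, 84 mm tall, about 0.15 kg. Starts upright in one of the rack's pockets and stays there. Origin: centre of its underside; z up. All short jars are alike.
- jar3: A short glass tea jar with a flat steel cap: a straight cylinder, 44 mm in diameter, 84 mm tall, about 0.15 kg. Starts upright in one of the rack's pockets and stays there. Origin: centre of its underside; z up. All short jars are alike.
- spare1: A short glass tea jar with a flat steel cap: a straight cylinder, 44 mm in diameter, 84 mm tall, about 0.15 kg. One of the two spares: starts upright, standing loose on the table to the left of the rack. Origin: centre of its underside; z up. All short jars are alike.
- spare2: A short glass tea jar with a flat steel cap: a straight cylinder, 44 mm in diameter, 84 mm tall, about 0.15 kg. One of the two spares: starts upright, standing loose on the table to the left of the rack. Origin: centre of its underside; z up. All short jars are alike.
- camera: The inspection camera's stand, fixed to the table: a grey square foot, 90 x 90 x 14 mm, with two upright cheeks to 74 mm height that carry the camera head. Origin: centre of its underside; the camera looks up and towards the stand's -x side.
- camera_head: The camera head, fixed on the stand: a black cylinder 66 mm in diameter and 50 mm long, with a white ring and a dark lens on its front face. Origin: centre of the lens, 85 mm above the table and straight above the stand's origin. Its z axis is the viewing direction, out of the lens: it points 30 degrees from vertical, leaning to the stand's -x side (roughly towards the robot).
- bottle: Bystander: small brown glass bottle, 42 mm in diameter, 120 mm tall, standing on the table beyond the jars. Origin: centre of its underside.
- mug: Bystander: white mug, 80 mm in diameter, 90 mm tall, on the left. Origin: centre of its underside.
- spoon: Bystander: teaspoon, 150 mm long, lying flat on the table, near right. Origin: on its underside, near mid-length.

How it is judged (in metres and radians):
On the way:
1. all five short jars and the tall canister stand seated in the rack, so that every pocket is filled ((horizontal distance between jar1 and rack_hole0 below 0.006 m or horizontal distance between jar1 and rack_hole1 below 0.006 m or horizontal distance between jar1 and rack_hole2 below 0.006 m or horizontal distance between jar1 and rack_hole3 below 0.006 m or horizontal distance between jar1 and rack_hole4 below 0.006 m or horizontal distance between jar1 and rack_hole5 below 0.006 m) and z of each of jar1, jar2, jar3, spare1, spare2, canister in the frame of rack below 0.013 m and angle between each of jar1, jar2, jar3, spare1, spare2, canister's own z axis and vertical below 0.12 rad and (horizontal distance between jar2 and rack_hole0 below 0.006 m or horizontal distance between jar2 and rack_hole1 below 0.006 m or horizontal distance between jar2 and rack_hole2 below 0.006 m or horizontal distance between jar2 and rack_hole3 below 0.006 m or horizontal distance between jar2 and rack_hole4 below 0.006 m or horizontal distance between jar2 and rack_hole5 below 0.006 m) and (horizontal distance between jar3 and rack_hole0 below 0.006 m or horizontal distance between jar3 and rack_hole1 below 0.006 m or horizontal distance between jar3 and rack_hole2 below 0.006 m or horizontal distance between jar3 and rack_hole3 below 0.006 m or horizontal distance between jar3 and rack_hole4 below 0.006 m or horizontal distance between jar3 and rack_hole5 below 0.006 m) and (horizontal distance between spare1 and rack_hole0 below 0.006 m or horizontal distance between spare1 and rack_hole1 below 0.006 m or horizontal distance between spare1 and rack_hole2 below 0.006 m or horizontal distance between spare1 and rack_hole3 below 0.006 m or horizontal distance between spare1 and rack_hole4 below 0.006 m or horizontal distance between spare1 and rack_hole5 below 0.006 m) and (horizontal distance between spare2 and rack_hole0 below 0.006 m or horizontal distance between spare2 and rack_hole1 below 0.006 m or horizontal distance between spare2 and rack_hole2 below 0.006 m or horizontal distance between spare2 and rack_hole3 below 0.006 m or horizontal distance between spare2 and rack_hole4 below 0.006 m or horizontal distance between spare2 and rack_hole5 below 0.006 m) and (horizontal distance between canister and rack_hole0 below 0.006 m or horizontal distance between canister and rack_hole1 below 0.006 m or horizontal distance between canister and rack_hole2 below 0.006 m or horizontal distance between canister and rack_hole3 below 0.006 m or horizontal distance between canister and rack_hole4 below 0.006 m or horizontal distance between canister and rack_hole5 below 0.006 m)), for 0.2 s.
At the end, for the whole second after the job is handed in: Fingers hold the canister still in the air, clear of camera and rack: underside centre 80-120 mm before the lens, within 15 mm of the viewing axis in x and y; axes within 9 degrees, cap away. All five jars upright in pockets (within 6 mm of centre, 5 mm of the floor) (x of canister in the frame of camera_head between -0.015 and 0.015 m and y of canister in the frame of camera_head between -0.015 and 0.015 m and z of canister in the frame of camera_head between 0.08 and 0.12 m and z of canister_top in the frame of camera_head above 0.17 m and angle between the z axis of canister and the z axis of camera_head, either way round below 0.16 rad and contact force between the fingers and canister above 1 N and contact force between canister and camera below 0.1 N and contact force between canister and rack below 0.1 N and linear speed of canister below 0.02 m/s and angular speed of canister below 0.15 rad/s and (horizontal distance between jar1 and rack_hole0 below 0.006 m or horizontal distance between jar1 and rack_hole1 below 0.006 m or horizontal distance between jar1 and rack_hole2 below 0.006 m or horizontal distance between jar1 and rack_hole3 below 0.006 m or horizontal distance between jar1 and rack_hole4 below 0.006 m or horizontal distance between jar1 and rack_hole5 below 0.006 m) and z of each of jar1, jar2, jar3, spare1, spare2 in the frame of rack below 0.013 m and angle between each of jar1, jar2, jar3, spare1, spare2's own z axis and vertical below 0.12 rad and (horizontal distance between jar2 and rack_hole0 below 0.006 m or horizontal distance between jar2 and rack_hole1 below 0.006 m or horizontal distance between jar2 and rack_hole2 below 0.006 m or horizontal distance between jar2 and rack_hole3 below 0.006 m or horizontal distance between jar2 and rack_hole4 below 0.006 m or horizontal distance between jar2 and rack_hole5 below 0.006 m) and (horizontal distance between jar3 and rack_hole0 below 0.006 m or horizontal distance between jar3 and rack_hole1 below 0.006 m or horizontal distance between jar3 and rack_hole2 below 0.006 m or horizontal distance between jar3 and rack_hole3 below 0.006 m or horizontal distance between jar3 and rack_hole4 below 0.006 m or horizontal distance between jar3 and rack_hole5 below 0.006 m) and (horizontal distance between spare1 and rack_hole0 below 0.006 m or horizontal distance between spare1 and rack_hole1 below 0.006 m or horizontal distance between spare1 and rack_hole2 below 0.006 m or horizontal distance between spare1 and rack_hole3 below 0.006 m or horizontal distance between spare1 and rack_hole4 below 0.006 m or horizontal distance between spare1 and rack_hole5 below 0.006 m) and (horizontal distance between spare2 and rack_hole0 below 0.006 m or horizontal distance between spare2 and rack_hole1 below 0.006 m or horizontal distance between spare2 and rack_hole2 below 0.006 m or horizontal distance between spare2 and rack_hole3 below 0.006 m or horizontal distance between spare2 and rack_hole4 below 0.006 m or horizontal distance between spare2 and rack_hole5 below 0.006 m)); the arm keeps its last pose, push and grip.
It fails at once if a jar that was already in the rack is taken out or moved by more than 15 mm (distance of any of jar1, jar2, jar3 from where it was at the start of the episode above 0.015 m).
It fails at once if a bystander (bottle, mug, spoon) is moved by more than 30 mm (distance of any of bottle, mug, spoon from where it was at the start of the episode above 0.03 m).
It fails at once if the camera is touched with more than 2 N (contact force between any of the arm, the fingers, canister, spare1, spare2 and camera above 2 N).
It also fails if it takes over 66 s, if anything falls off the work surface, if the arm or the gripper's body presses on something with over 40 N, if the wrist force passes 120 N, or if a joint passes its speed limit or range.

## Working session

There is one attempt and no reset: what is moved stays moved. The work goes in short steps, Python scripts to look and compute and a tool call to move; the robot and the scene stay as the last step left them, time stands still between calls to the robot, and variables do not carry over. Pictures are saved under pics/ and viewed, and the job is handed in when it is done.

Besides the shell and the picture viewer there is one more tool, called after "Call:" as name(argument=value, ...), one argument or row to a line, values as JSON. move_arm: Moves the arm, as the interface text tells. Its arguments: {"type":"object","properties":{"commands":{"type":"array"}},"required":["commands"]}

```bash
mkdir -p pics; cat > h.py <<'E'
import numpy as np, cv2
from plant import sensors, cams, job
def snap(n,f):
    s=cams.snapshot(n); cv2.imwrite('pics/'+f,cv2.cvtColor(s['frame'],cv2.COLOR_RGB2BGR)); return s
def ray(s,u,v,z):
    K,R,t=[np.array(s[k]) for k in('camera_matrix','R','t')]
    d=R.T@np.linalg.solve(K,[u,v,1.]); c=-R.T@t
    return c+d*(z-c[2])/d[2]
def proj(s,X):
    p=np.array(s['camera_matrix'])@(np.array(s['R'])@np.array(X)+np.array(s['t'])); return p[:2]/p[2]
E
python3 - <<'E'
from h import *
import pickle
o=sensors.get_obs(); print(o)
S={}
for n in('side','top','wrist'): S[n]=snap(n,n+'0.png'); print(n,-S[n]['R'].T@S[n]['t'],S[n]['R'][2])
pickle.dump(S,open('s0.pkl','wb'))
E
```

```text
{'clock': 0.0, 'joint_pos': array([ 9.00738619e+01,  2.05907481e+01,  6.34189809e-01, -1.97177527e-02,
       -7.01361156e+01, -1.65056812e+01]), 'qvel': array([-0.04761163, -0.0170635 ,  0.01930551,  0.05811675,  0.0317856 ,
       -0.04397377]), 'tau': array([ 9.52390910e-04, -5.82702184e+01,  2.93053508e+01,  6.99750692e+00,
        6.82327125e-03, -1.58855987e-04]), 'tool_pos': array([0.190836  , 0.64691201, 0.2014349 ]), 'orientation': array([ 1.79905878e+02, -8.55991249e-03, -1.64385271e+01]), 'force': array([0.00176187, 0.38277916, 0.7034787 ]), 'moment': array([ 0.03408794, -0.01245765, -0.0470237 ]), 'opening': 0.08761813306580961}
side [-0.24212543 -0.99534381  0.84043926] [ 0.538236    0.66464039 -0.51822308]
top [ 0.38545857 -0.01400273  1.10393352] [ 0.1699007   0.01487391 -0.98534893]
wrist [0.26822624 0.62511795 0.38406055] [-0.2853217   0.08230355 -0.95489144]
```

View pics/side0.png

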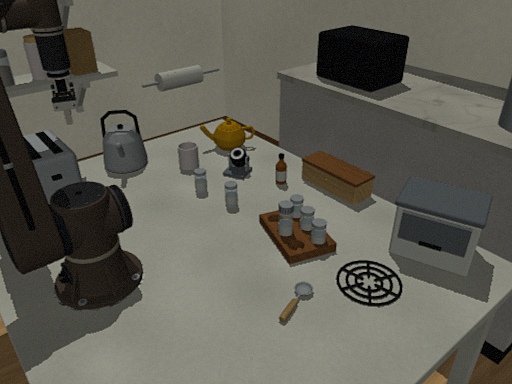

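View pics/top0.png

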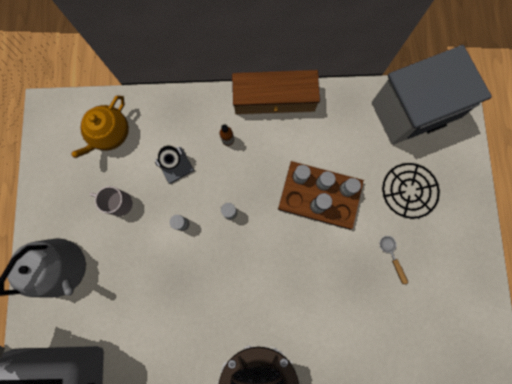

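View pics/wrist0.png

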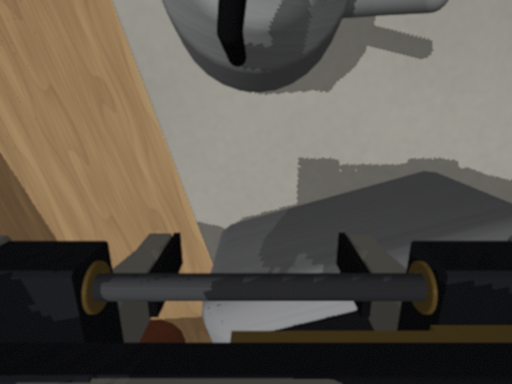

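```bash
python3 - <<'E'
import cv2
a=cv2.imread('pics/top0.png');b=cv2.imread('pics/side0.png')
cv2.imwrite('pics/t_a.png',cv2.resize(a[150:240,265:385],None,fx=6,fy=6,interpolation=cv2.INTER_CUBIC))
cv2.imwrite('pics/t_b.png',cv2.resize(a[135:240,80:250],None,fx=4.5,fy=4.5,interpolation=cv2.INTER_CUBIC))
cv2.imwrite('pics/s_a.png',cv2.resize(b[185:265,250:350],None,fx=7,fy=7,interpolation=cv2.INTER_CUBIC))
cv2.imwrite('pics/s_b.png',cv2.resize(b[135:220,170:300],None,fx=6,fy=6,interpolation=cv2.INTER_CUBIC))
E
```

```text
(no output)
```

View pics/t_a.png

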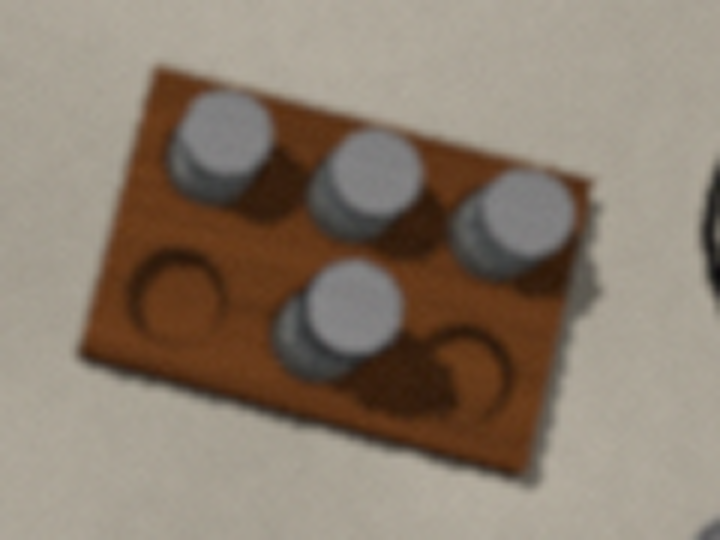

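View pics/t_b.png

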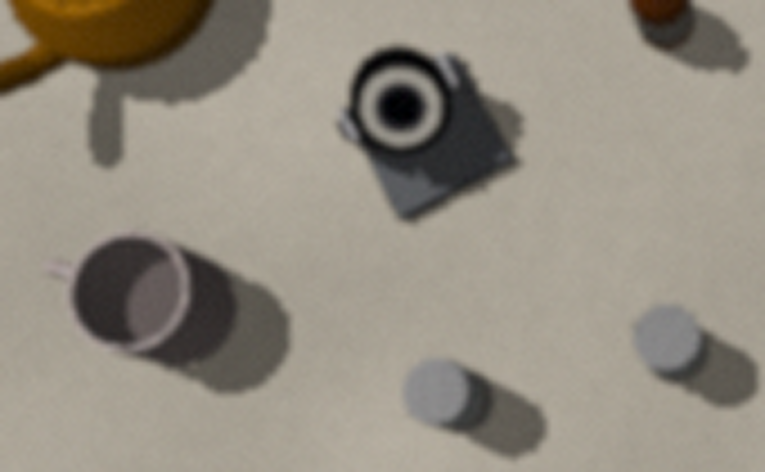

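View pics/s_a.png

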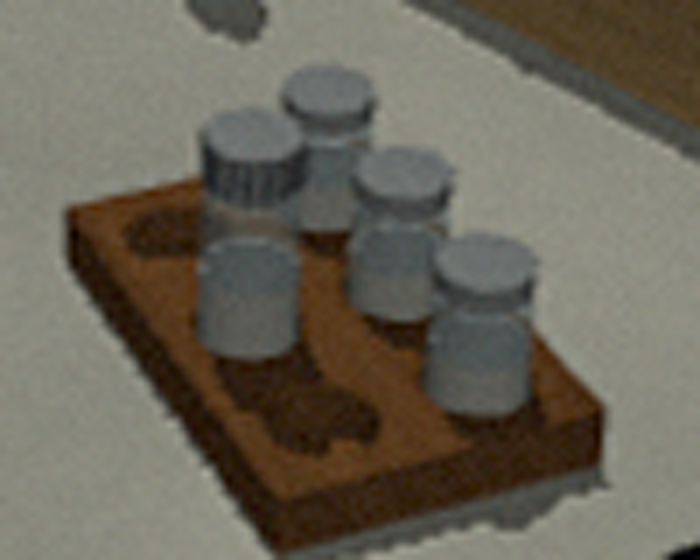

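View pics/s_b.png

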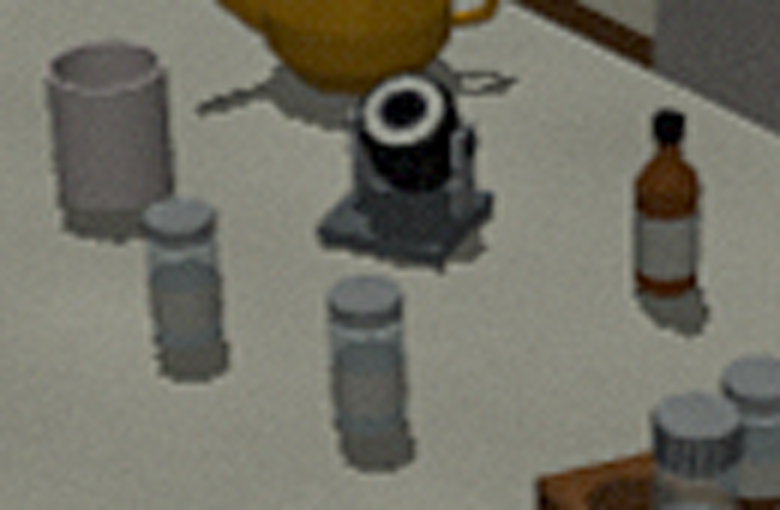

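```bash
cat > m.py <<'E'
from h import *
import pickle
S=pickle.load(open('s0.pkl','rb'));T=S['top'];Sd=S['side']
ca=lambda x,y:((x+.5)/6-.5+265,(y+.5)/6-.5+150)
cb=lambda x,y:((x+.5)/4.5-.5+80,(y+.5)/4.5-.5+135)
sa=lambda x,y:((x+.5)/7-.5+250,(y+.5)/7-.5+185)
sb=lambda x,y:((x+.5)/6-.5+170,(y+.5)/6-.5+135)
def fit(L,P):
    L=np.array(L);P=np.array(P); lc=L.mean(0);pc=P.mean(0)
    H=(L-lc).T@(P-pc); th=np.arctan2(H[0,1]-H[1,0],H[0,0]+H[1,1])
    R=np.array([[np.cos(th),-np.sin(th)],[np.sin(th),np.cos(th)]]); o=pc-R@lc
    return th,o,R,((P-(L@R.T+o))*1000).round(1)
h=77.5
L=[(77.5,115),(77.5,-115),(-77.5,-115),(-77.5,115),(-37,74),(-37,-74),(37,74),(37,0),(37,-74),(-37,0)]
L=np.array(L)/1000
px=[(158,67),(590,180),(527,475),(82,352),(178,297),(465,375),(227,133),(376,171),(528,213),(355,307)]
zz=[.03]*6+[.092]*3+[.130]
P=[ray(T,*ca(*p),z)[:2] for p,z in zip(px,zz)]
for idx in(range(4),range(6),range(10),range(4,10)):
    i=list(idx);th,o,R,r=fit(L[i],[P[k] for k in i]); print(np.degrees(th),o,r.tolist())
px2=[(328,91),(403,173),(486,262),(252,135)]
P2=[ray(Sd,*sa(*p),z)[:2] for p,z in zip(px2,[.092]*3+[.13])]
print('side');th2,o2,R2,r2=fit(L[[6,7,8,9]],P2);print(np.degrees(th2),o2,r2.tolist())
print('spares top',[ray(T,*cb(*p),.084)[:2] for p in((438,391),(667,340))])
print('spares side',[ray(Sd,*sb(*p),.084)[:2] for p in((180,220),(366,297))])
print('lens',ray(T,*cb(401,105),.085),ray(Sd,*sb(404,110),.085))
print('foot',[ray(T,*cb(*p),.014) for p in((517,161),(407,220))])
print('mug,bottle',ray(T,*cb(130,293),.09),ray(Sd,*sb(668,125),.12))
E
python3 m.py
```

```text
-17.13385407391446 [ 0.55470673 -0.20650031] [[-1.0, -1.2], [0.0, 2.6], [0.1, 0.2], [0.9, -1.6]]
-17.16126317978572 [ 0.55482441 -0.20651968] [[-1.2, -1.2], [-0.0, 2.6], [0.0, 0.2], [0.7, -1.6], [0.5, -0.1], [0.0, 0.0]]
-17.142260522870718 [ 0.5548464  -0.20620938] [[-1.2, -1.5], [-0.1, 2.3], [-0.0, -0.1], [0.7, -1.9], [0.5, -0.4], [-0.0, -0.3], [-0.2, 0.3], [0.5, 0.8], [-0.6, 0.5], [0.5, 0.2]]
-17.163545998840927 [ 0.55493951 -0.20601542] [[0.3, -0.6], [-0.1, -0.5], [-0.3, 0.1], [0.4, 0.6], [-0.7, 0.4], [0.4, 0.0]]
side
-17.091600171587114 [ 0.55331962 -0.2081163 ] [[-0.2, -0.6], [-0.1, -0.1], [0.5, 0.3], [-0.2, 0.5]]
spares top [array([0.4800184 , 0.21921279]), array([0.50798893, 0.0725685 ])]
spares side [array([0.47535251, 0.21203075]), array([0.50673091, 0.06677997])]
lens [0.66862322 0.24449779 0.085     ] [0.66702415 0.24294143 0.085     ]
foot [array([0.64520662, 0.1808893 , 0.014     ]), array([0.60588213, 0.25751515, 0.014     ])]
mug,bottle [0.54872922 0.41689099 0.09      ] [0.73590134 0.06597267 0.12      ]
```

```bash
cat >> h.py <<'E'
from scipy.spatial.transform import Rotation as Ro
def goto(pos,R,o=None):
    o=o or sensors.get_obs()
    R0=Ro.from_euler('xyz',o['orientation'],degrees=True); p=np.array(o['tool_pos'])
    R=R if isinstance(R,Ro) else Ro.from_euler('xyz',R,degrees=True)
    return 'shift cm',(R0.inv().apply(np.array(pos)-p)*100).round(2).tolist(),'turn',(R0.inv()*R).as_rotvec().round(3).tolist()
def st():
    o=sensors.get_obs(); print(o['clock'],o['tool_pos'].round(4),o['orientation'].round(2),o['joint_pos'].round(1),o['force'].round(1),round(o['opening'],4))
E
python3 - <<'E'
from m import *
print([ray(T,*p,.0)for p in((45,268),(10,300),(85,270))])
for z in(.1,.15,.2,.25,.3):print(z,ray(Sd,120,112,z),ray(T,25,268,z))
print(goto([.48,.219,.36],[180,0,-82]))
print(goto([.191,.647,.40],[180,0,-16.44]))
E
```

```text
-17.13385407391446 [ 0.55470673 -0.20650031] [[-1.0, -1.2], [0.0, 2.6], [0.1, 0.2], [0.9, -1.6]]
-17.16126317978572 [ 0.55482441 -0.20651968] [[-1.2, -1.2], [-0.0, 2.6], [0.0, 0.2], [0.7, -1.6], [0.5, -0.1], [0.0, 0.0]]
-17.142260522870718 [ 0.5548464  -0.20620938] [[-1.2, -1.5], [-0.1, 2.3], [-0.0, -0.1], [0.7, -1.9], [0.5, -0.4], [-0.0, -0.3], [-0.2, 0.3], [0.5, 0.8], [-0.6, 0.5], [0.5, 0.2]]
-17.163545998840927 [ 0.55493951 -0.20601542] [[0.3, -0.6], [-0.1, -0.5], [-0.3, 0.1], [0.4, 0.6], [-0.7, 0.4], [0.4, 0.0]]
side
-17.091600171587114 [ 0.55331962 -0.2081163 ] [[-0.2, -0.6], [-0.1, -0.1], [0.5, 0.3], [-0.2, 0.5]]
spares top [array([0.4800184 , 0.21921279]), array([0.50798893, 0.0725685 ])]
spares side [array([0.47535251, 0.21203075]), array([0.50673091, 0.06677997])]
lens [0.66862322 0.24449779 0.085     ] [0.66702415 0.24294143 0.085     ]
foot [array([0.64520662, 0.1808893 , 0.014     ]), array([0.60588213, 0.25751515, 0.014     ])]
mug,bottle [0.54872922 0.41689099 0.09      ] [0.73590134 0.06597267 0.12      ]
[array([0.35825909, 0.64268797, 0.        ]), array([0.26659903, 0.74298031, 0.        ]), array([0.34871185, 0.51894527, 0.        ])]
0.1 [0.4903174  0.91024728 0.1       ] [0.36235189 0.63952108 0.1       ]
0.15 [0.44085738 0.7815675  0.15      ] [0.3635027  0.60697292 0.15      ]
0.2 [0.39139736 0.65288773 0.2       ] [0.36465351 0.57442476 0.2       ]
0.25 [0.34193733 0.52420796 0.25      ] [0.36580431 0.54187659 0.25      ]
0.3 [0.29247731 0.39552819 0.3       ] [0.36695512 0.50932843 0.3       ]
('shift cm', [39.84, 32.89, -15.79], 'turn', [0.001, -0.001, 1.144])
('shift cm', [0.01, 0.03, -19.84], 'turn', [0.001, -0.0, 0.0])
```

Call:
move_arm(
  commands=[
    [8.7,0,0,-5,0,0,0],
    [8.7,0,0,-10,0,0,0],
    [8.7,0,0,-15,0,0,0],
    [8.7,3,2.5,-17,0,0,0.1],
    [8.7,7,6,-17,0,0,0.25],
    [8.7,12,10,-17,0,0,0.4],
    [8.7,17,14,-17,0,0,0.55],
    [8.7,22,18,-17,0,0,0.7],
  ],
)

```text
clock: 1.15
tool_pos: [0.3491, 0.4144, 0.3723]
orientation: [-180.0, 0.0, -56.8]
force: [1.7, 0.3, -0.1]
opening: 0.0869
```

```bash
python3 - <<'E'
from h import *
st();print(goto([.48,.219,.20],[180,0,-82]))
E
```

```text
1.15 [0.3491 0.4144 0.3723] [-180.     0.   -56.8] [ 70.6   4.2   1.2  -0.  -87.  -37.4] [ 1.7  0.3 -0.1] 0.0869
('shift cm', [23.52, -0.25, 17.23], 'turn', [0.0, 0.0, 0.44])
```

Call:
move_arm(
  commands=[
    [8.7,4,0,2,0,0,0.08],
    [8.7,8,0,5,0,0,0.16],
    [8.7,12,-0.1,8,0,0,0.24],
    [8.7,16,-0.1,11,0,0,0.32],
    [8.7,20,-0.2,14,0,0,0.4],
    [8.7,23.5,-0.25,17,0,0,0.44],
    [8.7,23.5,-0.25,17,0,0,0.44],
    [8.7,23.5,-0.25,17,0,0,0.44],
  ],
)

```text
clock: 2.15
tool_pos: [0.4803, 0.2217, 0.2027]
orientation: [-180.0, -0.0, -81.8]
force: [1.4, 0.2, 0.7]
opening: 0.0869
```

```bash
python3 - <<'E'
from h import *
st();s=snap('wrist','w1.png')
for X in([.48,.219,.084],[.508,.0725,.084]):print(proj(s,X))
import pickle;pickle.dump(s,open('w1.pkl','wb'))
E
```

```text
2.15 [0.4803 0.2217 0.2027] [-179.98   -0.    -81.76] [ 46.    6.7 -17.6   0.  -65.6 -37.8] [1.4 0.2 0.7] 0.0869
[259.81224181 179.29202948]
[252.25916655  11.50921839]
```

View pics/w1.png

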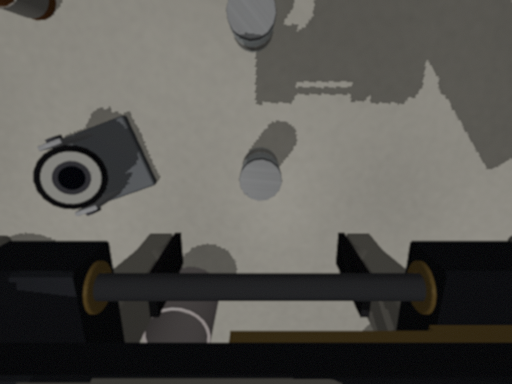

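```bash
python3 - <<'E'
from h import *
import pickle;s=pickle.load(open('w1.pkl','rb'))
g=cv2.cvtColor(s['frame'],cv2.COLOR_RGB2GRAY)
for a,(x0,x1,y0,y1) in {'sp1':(235,290,155,210),'sp2':(222,282,0,40)}.items():
    c=s['frame'][y0:y1,x0:x1].astype(int); b=(c[...,2]>c[...,0]+3)&(g[y0:y1,x0:x1]>110)
    n,l,stt,ce=cv2.connectedComponentsWithStats(b.astype(np.uint8)); k=1+stt[1:,4].argmax(); u,v=ce[k]+[x0,y0]; print(a,stt[k],u,v,ray(s,u,v,.084))
print('lens',ray(s,73,178,.085), 'foot',[ray(s,*p,.014) for p in((157,183),(127,114))])
print(goto([.480,.219,.041],[180,0,-82]))
E
```

```text
Traceback (most recent call last):
ValueError: attempt to get argmax of an empty sequence
```

```bash
python3 - <<'E'
from h import *
import pickle;s=pickle.load(open('w1.pkl','rb'))
print(s['frame'][180,225:300:5].tolist(), s['frame'][150:210:5,260].tolist())
for p in((260,179.5),(251,13)):print(ray(s,*p,.084))
print('lens',ray(s,73,178,.085), 'foot',[ray(s,*p,.014) for p in((157,183),(127,114))])
print(goto([.480,.219,.041],[180,0,-82]))
E
```

```text
[[142, 139, 131], [140, 137, 129], [141, 138, 130], [118, 120, 119], [122, 123, 123], [122, 122, 123], [120, 121, 121], [120, 121, 121], [118, 119, 119], [117, 118, 118], [116, 116, 116], [111, 112, 111], [146, 144, 136], [145, 142, 134], [145, 142, 134]] [[63, 62, 59], [71, 74, 74], [102, 102, 102], [113, 114, 115], [118, 120, 120], [117, 118, 118], [120, 121, 121], [117, 118, 118], [117, 117, 118], [119, 120, 120], [129, 128, 125], [144, 141, 133]]
[0.47978222 0.21918596 0.084     ]
[0.50891823 0.07378289 0.084     ]
lens [0.66495373 0.24428643 0.085     ] foot [array([0.60287093, 0.25978293, 0.014     ]), array([0.64128794, 0.18151038, 0.014     ])]
('shift cm', [0.32, 0.1, 16.21], 'turn', [-0.001, 0.001, 0.005])
```

Call:
move_arm(
  commands=[
    [8.7,0.1,0,3,0,0,0],
    [8.7,0.2,0,7,0,0,0.003],
    [8.7,0.3,0.1,11,0,0,0.005],
    [8.7,0.3,0.1,14,0,0,0.005],
    [8.7,0.3,0.1,16.2,0,0,0.005],
    [8.7,0.3,0.1,16.2,0,0,0.005],
    [3,0.3,0.1,16.2,0,0,0.005],
    [3,0.3,0.1,16.2,0,0,0.005],
  ],
)

```text
clock: 3.2
tool_pos: [0.4802, 0.2194, 0.0418]
orientation: [-179.9, 0.1, -82.0]
force: [0.0, 0.2, -0.2]
opening: 0.0726
```

Call:
move_arm(
  commands=[
    [3,0,0,0,0,0,0],
    [3,0,0,0,0,0,0],
    [3,0,0,0,0,0,0],
    [3,0,0,0,0,0,0],
    [3,0,0,-1,0,0,0],
    [3,0,0,-4,0,0,0],
    [3,0,0,-8,0,0,0],
    [3,0,0,-12,0,0,0],
  ],
)

```text
clock: 4.2
tool_pos: [0.4791, 0.2182, 0.1618]
orientation: [180.0, -0.0, -82.0]
force: [1.0, 0.5, -1.4]
opening: 0.0434
```

```bash
python3 - <<'E'
from h import *
st()
th=np.radians(-17.15);R=np.array([[np.cos(th),-np.sin(th)],[np.sin(th),np.cos(th)]])
for c in((-.037,.074),(-.037,-.074),(-.037,0)):print(np.array([.5549,-.2062])+R@c)
print(goto([.5413,-.1246,.162],[180,0,-82]))
E
```

```text
4.2 [0.4791 0.2182 0.1618] [ 1.7997e+02 -2.0000e-02 -8.2040e+01] [ 45.8   8.4 -21.3  -0.  -60.3 -37.9] [ 1.   0.5 -1.4] 0.0434
[ 0.54136586 -0.12457998]
[ 0.49772447 -0.26599932]
[ 0.51954517 -0.19528965]
('shift cm', [34.81, -1.41, -0.01], 'turn', [0.001, -0.0, -0.001])
```

Call:
move_arm(
  commands=[
    [3,3,-0.1,-1,0,0,0],
    [3,8,-0.3,-3,0,0,0],
    [3,14,-0.6,-3,0,0,0],
    [3,20,-0.8,-3,0,0,0],
    [3,26,-1.1,-3,0,0,0],
    [3,31,-1.3,-3,0,0,0],
    [3,34,-1.4,-3,0,0,0],
    [3,34.8,-1.4,-3,0,0,0],
  ],
)

```text
clock: 5.2
tool_pos: [0.5412, -0.1259, 0.1904]
orientation: [180.0, 0.0, -82.2]
force: [0.4, -0.8, -2.6]
opening: 0.0435
```

Call:
move_arm(
  commands=[
    [3,0,0,0,0,0,0],
    [3,0,0,0,0,0,0],
    [3,0,0,0.5,0,0,0],
    [3,0,0,1.5,0,0,0],
    [3,0,0,2.5,0,0,0],
    [3,0,0,3,0,0,0],
    [3,0,0,3,0,0,0],
    [3,0,0,3,0,0,0],
  ],
)

```text
clock: 6.2
tool_pos: [0.5418, -0.1243, 0.1606]
orientation: [-180.0, -0.0, -82.0]
force: [-0.2, -0.4, -2.0]
opening: 0.0434
```

```bash
python3 - <<'E'
from h import *
import pickle
st();s=snap('wrist','w2.png');t=snap('top','t2.png');d=snap('side','s2.png')
pickle.dump((s,t,d),open('w2.pkl','wb'))
for X in([.4977,-.266,.03],[.5195,-.1953,.13],[.5765,-.2171,.092]):print(proj(s,X))
cv2.imwrite('pics/t2c.png',cv2.resize(cv2.imread('pics/t2.png')[150:240,265:385],None,fx=6,fy=6,interpolation=cv2.INTER_CUBIC))
cv2.imwrite('pics/s2c.png',cv2.resize(cv2.imread('pics/s2.png')[165:265,240:350],None,fx=5.5,fy=5.5,interpolation=cv2.INTER_CUBIC))
E
```

```text
6.2 [ 0.5418 -0.1243  0.1606] [-1.7998e+02 -1.0000e-02 -8.2040e+01] [  7.3  11.2 -18.    0.  -60.8   0.7] [-0.2 -0.4 -2. ] 0.0434
[328.39954016  36.61074159]
[306.89895374 118.50009173]
[230.9201325   75.48553808]
```

View pics/w2.png

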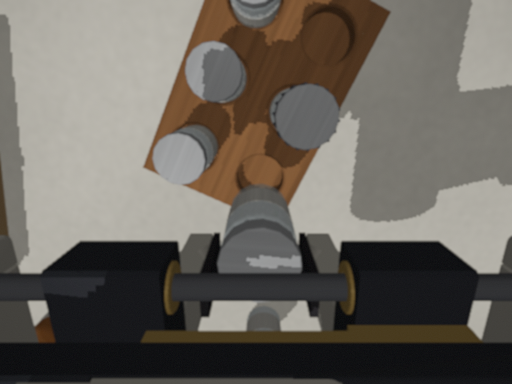

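View pics/s2c.png

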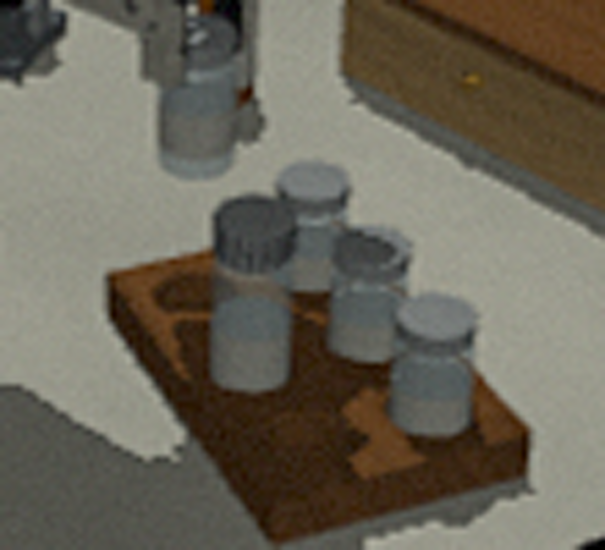

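Call:
move_arm(
  commands=[
    [3,0,0,1.5,0,0,0],
    [3,0,0,3.5,0,0,0],
    [3,0,0,5.5,0,0,0],
    [3,0,0,7,0,0,0],
    [3,0,0,8.2,0,0,0],
    [3,0,0.1,8.9,0,0,0],
    [3,0,0.1,9.3,0,0,0],
    [3,0,0.1,9.6,0,0,0],
  ],
)

```text
clock: 7.35
tool_pos: [0.5409, -0.1243, 0.0645]
orientation: [-180.0, -0.0, -82.0]
force: [-0.1, 0.3, -2.4]
opening: 0.0436
```

```bash
python3 - <<'E'
from h import *
st()
E
```

```text
7.35 [ 0.5409 -0.1243  0.0645] [-1.7996e+02 -1.0000e-02 -8.2030e+01] [  7.3  16.8 -24.8   0.  -48.3   0.7] [-0.1  0.3 -2.4] 0.0436
```

Call:
move_arm(
  commands=[
    [3,0,0,0.5,0,0,0],
    [3,0,0,0.9,0,0,0],
    [3,0,0,1.2,0,0,0],
    [3,0,0,1.4,0,0,0],
    [3,0,0,1.4,0,0,0],
    [5.6,0,0,1.4,0,0,0],
    [5.6,0,0,1.4,0,0,0],
    [5.6,0,0,1.4,0,0,0],
  ],
)

```text
clock: 8.35
tool_pos: [0.5408, -0.1243, 0.0506]
orientation: [-180.0, -0.0, -82.0]
force: [-0.6, 0.1, -0.5]
opening: 0.0554
```

```bash
python3 - <<'E'
from h import *
st()
E
```

```text
8.35 [ 0.5408 -0.1243  0.0506] [-179.97   -0.    -82.03] [  7.3  17.8 -25.6   0.  -46.5   0.7] [-0.6  0.1 -0.5] 0.0554
```

Released. Rise straight up and go to spare2 at about (.5085, .073).

Call:
move_arm(
  commands=[
    [5.6,0,0,-1,0,0,0],
    [5.6,0,0,-3,0,0,0],
    [5.6,0,0,-6,0,0,0],
    [5.6,0,0,-10,0,0,0],
    [8.7,0,0,-14,0,0,0],
    [8.7,-4,0,-15,0,0,0],
    [8.7,-9,0.3,-15,0,0,0],
    [8.7,-14,0.3,-15,0,0,0],
  ],
)

```text
clock: 9.35
tool_pos: [0.5179, 0.015, 0.2016]
orientation: [-179.9, 0.0, -82.1]
force: [0.7, 0.3, 0.4]
opening: 0.0856
```

```bash
python3 - <<'E'
from h import *
st();print(goto([.5085,.073,.20],[180,0,-82]))
t=snap('top','t3.png');cv2.imwrite('pics/t3c.png',cv2.resize(cv2.imread('pics/t3.png')[150:240,215:385],None,fx=4.5,fy=4.5,interpolation=cv2.INTER_CUBIC))
s=snap('side','s3.png');cv2.imwrite('pics/s3c.png',cv2.resize(cv2.imread('pics/s3.png')[165:265,240:350],None,fx=5.5,fy=5.5,interpolation=cv2.INTER_CUBIC))
E
```

```text
9.35 [0.5179 0.015  0.2016] [-1.799e+02  2.000e-02 -8.208e+01] [ 23.4   5.7 -19.    0.  -65.2 -15.5] [0.7 0.3 0.4] 0.0856
('shift cm', [-5.87, 0.14, 0.16], 'turn', [-0.002, 0.0, -0.001])
```

View pics/s3c.png

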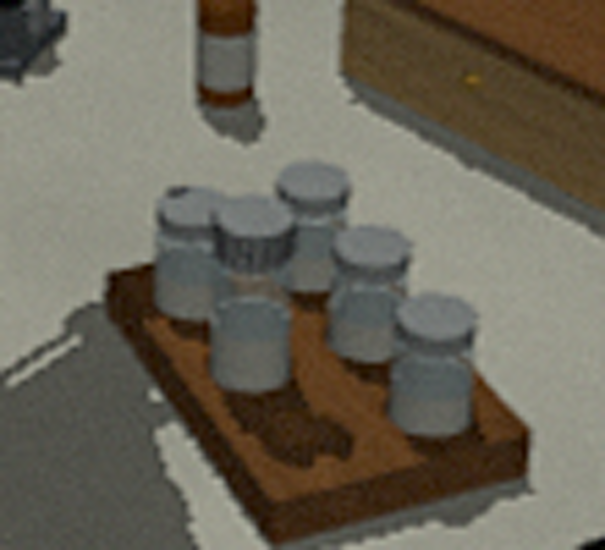

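Call:
move_arm(
  commands=[
    [8.7,-3,0.1,0,0,0,0.15],
    [8.7,-5.9,0.1,0.1,0,0,0.3],
    [8.7,-5.9,0.1,0.1,0,0,0.45],
    [8.7,-5.9,0.1,0.1,0,0,0.6],
    [8.7,-5.9,0.1,0.1,0,0,0.75],
    [8.7,-5.9,0.1,0.1,0,0,0.872],
    [8.7,-5.9,0.1,0.1,0,0,0.872],
    [8.7,-5.9,0.1,0.1,0,0,0.872],
  ],
)

```text
clock: 10.45
tool_pos: [0.5092, 0.072, 0.1997]
orientation: [-180.0, 0.0, -131.9]
force: [0.3, 1.0, -0.7]
opening: 0.0868
```

```bash
python3 - <<'E'
from h import *
import pickle
st();s=snap('wrist','w4.png');print(proj(s,[.5085,.073,.084]));pickle.dump(s,open('w4.pkl','wb'))
print(goto([.5085,.073,.041],[180,0,-132]))
E
```

```text
10.45 [0.5092 0.072  0.1997] [-1.7999e+02  2.0000e-02 -1.3185e+02] [ 29.9   5.4 -19.6   0.  -65.  -71.8] [ 0.3  1.  -0.7] 0.0868
[259.73791715 183.12702188]
('shift cm', [-0.02, 0.11, 15.86], 'turn', [-0.0, 0.0, 0.002])
```

View pics/w4.png

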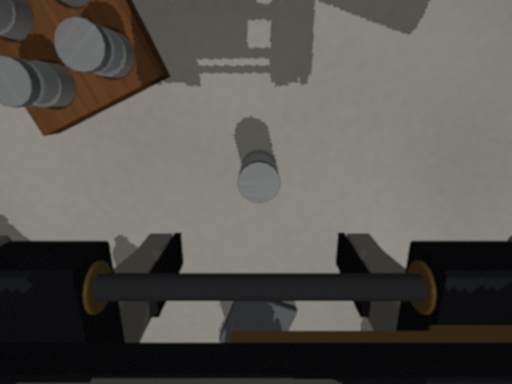

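Call:
move_arm(
  commands=[
    [8.7,0,0.1,3,0,0,0],
    [8.7,0,0.1,7,0,0,0],
    [8.7,0,0.1,11,0,0,0],
    [8.7,0,0.1,14,0,0,0],
    [8.7,0,0.1,15.9,0,0,0],
    [8.7,0,0.1,15.9,0,0,0],
    [3,0,0.1,15.9,0,0,0],
    [3,0,0.1,15.9,0,0,0],
  ],
)

```text
clock: 11.5
tool_pos: [0.5091, 0.0732, 0.0415]
orientation: [-180.0, 0.1, -132.0]
force: [0.1, 0.2, 1.0]
opening: 0.0727
```

Call:
move_arm(
  commands=[
    [3,0,0,0,0,0,0],
    [3,0,0,0,0,0,0],
    [3,0,0,0,0,0,0],
    [3,0,0,0,0,0,0],
    [3,0,0,-1,0,0,0],
    [3,0,0,-5,0,0,0],
    [3,0,0,-10,0,0,0],
    [3,0,0,-15,0,0,0],
  ],
)

```text
clock: 12.5
tool_pos: [0.5077, 0.0727, 0.1922]
orientation: [180.0, -0.0, -132.0]
force: [1.9, 1.1, -2.3]
opening: 0.0433
```

```bash
python3 - <<'E'
from h import *
st();print(goto([.4977,-.266,.192],[180,0,-132]))
E
```

```text
12.5 [0.5077 0.0727 0.1922] [ 1.7998e+02 -3.0000e-02 -1.3200e+02] [ 30.1   5.6 -20.3  -0.  -64.1 -72.1] [ 1.9  1.1 -2.3] 0.0433
('shift cm', [25.84, -21.91, 0.02], 'turn', [0.0, -0.0, 0.0])
```

Call:
move_arm(
  commands=[
    [3,2,-1.7,-1,0,0,0],
    [3,6,-5,-2,0,0,0],
    [3,10,-8.5,-2,0,0,0],
    [3,14,-12,-2,0,0,0],
    [3,18,-15.5,-2,0,0,0],
    [3,22,-18.8,-2,0,0,0],
    [3,25,-21.2,-2,0,0,0],
    [3,25.8,-21.9,-2,0,0,0],
  ],
)

```text
clock: 13.5
tool_pos: [0.4975, -0.2672, 0.2103]
orientation: [179.9, -0.0, -132.2]
force: [-0.9, 0.4, -2.5]
opening: 0.0435
```

Call:
move_arm(
  commands=[
    [3,0,0,0,0,0,0],
    [3,0,0,0,0,0,0],
    [3,0,0,1,0,0,0],
    [3,0,0,3,0,0,0],
    [3,0,0,5,0,0,0],
    [3,0,0,5,0,0,0],
    [3,0,0,5,0,0,0],
    [3,0,0,5,0,0,0],
  ],
)

```text
clock: 14.5
tool_pos: [0.4991, -0.2654, 0.1613]
orientation: [-179.9, 0.0, -132.0]
force: [-0.2, 0.4, -1.1]
opening: 0.0431
```

```bash
python3 - <<'E'
from h import *
st();print(goto([.4977,-.266,.0648],[180,0,-132]))
E
```

```text
14.5 [ 0.4991 -0.2654  0.1613] [-1.7992e+02  4.0000e-02 -1.3198e+02] [ -8.2  12.  -16.9   0.  -61.  -33.8] [-0.2  0.4 -1.1] 0.0431
('shift cm', [0.15, 0.08, 9.65], 'turn', [-0.001, 0.001, 0.0])
```

Call:
move_arm(
  commands=[
    [3,0.1,0,1.5,0,0,0],
    [3,0.1,0,3.5,0,0,0],
    [3,0.1,0.1,5.5,0,0,0],
    [3,0.1,0.1,7,0,0,0],
    [3,0.1,0.1,8.2,0,0,0],
    [3,0.1,0.1,8.9,0,0,0],
    [3,0.1,0.1,9.3,0,0,0],
    [3,0.1,0.1,9.6,0,0,0],
  ],
)

```text
clock: 15.5
tool_pos: [0.4974, -0.2656, 0.0645]
orientation: [-180.0, 0.0, -132.0]
force: [-0.1, -0.1, -0.7]
opening: 0.0432
```

```bash
python3 - <<'E'
from h import *
st()
E
```

```text
15.5 [ 0.4974 -0.2656  0.0645] [-1.7996e+02  2.0000e-02 -1.3199e+02] [ -8.2  17.5 -23.7   0.  -48.7 -33.8] [-0.1 -0.1 -0.7] 0.0432
```

Call:
move_arm(
  commands=[
    [3,0,0,0.5,0,0,0],
    [3,0,0,0.9,0,0,0],
    [3,0,0,1.2,0,0,0],
    [3,0,0,1.4,0,0,0],
    [3,0,0,1.4,0,0,0],
    [5.6,0,0,1.4,0,0,0],
    [5.6,0,0,1.4,0,0,0],
    [5.6,0,0,1.4,0,0,0],
  ],
)

```text
clock: 16.5
tool_pos: [0.4973, -0.2655, 0.0506]
orientation: [-180.0, 0.0, -132.0]
force: [-0.5, 0.2, 0.6]
opening: 0.0556
```

Call:
move_arm(
  commands=[
    [5.6,0,0,-1,0,0,0],
    [5.6,0,0,-3,0,0,0],
    [5.6,0,0,-6,0,0,0],
    [5.6,0,0,-10,0,0,0],
    [8.7,0,0,-14,0,0,0],
    [8.7,0,0,-18,0,0,0],
    [8.7,0,0,-18,0,0,0],
    [8.7,0,0,-18,0,0,0],
  ],
)

```text
clock: 17.5
tool_pos: [0.4968, -0.2653, 0.2307]
orientation: [-180.0, 0.0, -132.0]
force: [0.5, -0.1, -0.2]
opening: 0.0857
```

```bash
python3 - <<'E'
from h import *
st()
s=snap('side','s5.png');cv2.imwrite('pics/s5c.png',cv2.resize(cv2.imread('pics/s5.png')[165:265,240:350],None,fx=5.5,fy=5.5,interpolation=cv2.INTER_CUBIC))
for u in(26.7,206.7,-63.3,116.7): print(goto([.5195,-.1953,.23],[180,0,u]))
E
```

```text
17.5 [ 0.4968 -0.2653  0.2307] [-1.7998e+02  3.0000e-02 -1.3201e+02] [ -8.2   9.  -11.2  -0.  -69.8 -33.8] [ 0.5 -0.1 -0.2] 0.0857
('shift cm', [-6.74, 2.97, -0.0], 'turn', [0.0, 0.001, -2.77])
('shift cm', [-6.74, 2.97, -0.0], 'turn', [0.001, -0.0, 0.372])
('shift cm', [-6.74, 2.97, -0.0], 'turn', [0.001, 0.0, -1.199])
('shift cm', [-6.74, 2.97, -0.0], 'turn', [0.0, -0.001, 1.942])
```

View pics/s5c.png

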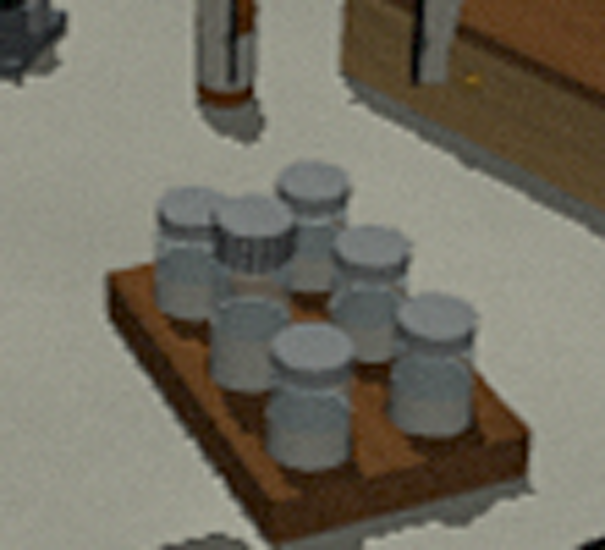

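Call:
move_arm(
  commands=[
    [8.7,-1,0.4,0,0,0,-0.17],
    [8.7,-2.5,1,0,0,0,-0.34],
    [8.7,-4,1.7,0,0,0,-0.51],
    [8.7,-5.5,2.4,0,0,0,-0.68],
    [8.7,-6.7,3,0,0,0,-0.85],
    [8.7,-6.7,3,0,0,0,-1.02],
    [8.7,-6.7,3,0,0,0,-1.2],
    [8.7,-6.7,3,0,0,0,-1.2],
  ],
)

```text
clock: 18.55
tool_pos: [0.5191, -0.1955, 0.2294]
orientation: [179.9, 0.1, -63.3]
force: [-0.2, 0.2, -0.1]
opening: 0.0872
```

```bash
python3 - <<'E'
from h import *
st();s=snap('wrist','w6.png');print(proj(s,[.5195,-.1953,.13]))
print(goto([.5195,-.1953,.096],[180,0,-63.3]))
E
```

```text
18.55 [ 0.5191 -0.1955  0.2294] [ 1.799e+02  6.000e-02 -6.331e+01] [ -0.4   8.3 -12.2  -0.  -69.6  27.1] [-0.2  0.2 -0.1] 0.0872
[258.61006962 186.9946203 ]
('shift cm', [0.0, -0.06, 13.35], 'turn', [0.001, 0.001, -0.003])
```

View pics/w6.png

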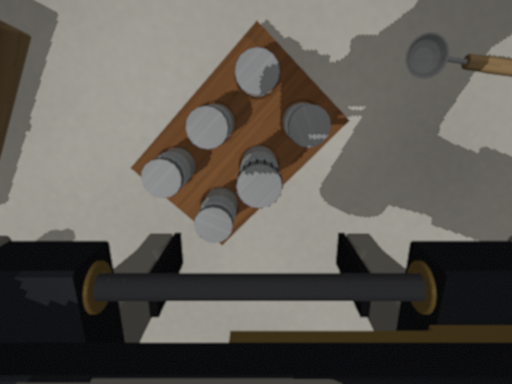

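Call:
move_arm(
  commands=[
    [8.7,0,0,3,0,0,0],
    [8.7,0,0,6.5,0,0,0],
    [8.7,0,0,10,0,0,0],
    [8.7,0,0,12.5,0,0,0],
    [8.7,0,0,13.3,0,0,0],
    [8.7,0,0,13.3,0,0,0],
    [3,0,0,13.3,0,0,0],
    [3,0,0,13.3,0,0,0],
  ],
)

```text
clock: 19.6
tool_pos: [0.5202, -0.1957, 0.0984]
orientation: [-179.9, -0.1, -63.3]
force: [0.3, -0.0, 0.4]
opening: 0.0721
```

Call:
move_arm(
  commands=[
    [3,0,0,0,0,0,0],
    [3,0,0,0,0,0,0],
    [3,0,0,0,0,0,0],
    [3,0,0,0,0,0,0],
    [3,0,0,0,0,0,0],
    [3,0,0,-0.5,0,0,0],
    [3,0,0,-1.5,0,0,0],
    [3,0,0,-3,0,0,0],
  ],
)

```text
clock: 20.6
tool_pos: [0.5193, -0.1956, 0.1279]
orientation: [180.0, 0.0, -63.2]
force: [-0.0, 0.0, -2.2]
opening: 0.043
```

```bash
python3 - <<'E'
from h import *
st()
E
```

```text
20.6 [ 0.5193 -0.1956  0.1279] [ 1.7996e+02  3.0000e-02 -6.3240e+01] [ -0.4  12.9 -20.5  -0.  -56.7  27.2] [-0.   0.  -2.2] 0.043
```

Call:
move_arm(
  commands=[
    [3,0,0,-2,0,0,0],
    [3,0,0,-5,0,0,0],
    [3,0,0,-9,0,0,0],
    [3,0,0,-13,0,0,0],
    [3,0,0,-16.5,0,0,0],
    [3,0,0,-19,0,0,0],
    [3,0,0,-20,0,0,0],
    [3,0,0,-20,0,0,0],
  ],
)

```text
clock: 21.6
tool_pos: [0.5195, -0.1955, 0.3278]
orientation: [-179.9, -0.0, -63.2]
force: [-0.1, 1.0, -3.5]
opening: 0.0426
```

```bash
cat > fin.py <<'E'
from h import *
ps=np.radians(26.7);u=np.array([np.cos(ps),np.sin(ps),0]);d=-.5*u+np.array([0,0,np.sqrt(.75)])
lens=np.array([.6665,.2435,.085])
Rf=Ro.from_euler('xyz',[180,0,-63.3],degrees=True)*Ro.from_rotvec([np.radians(30),0,0])
E
python3 - <<'E'
from fin import *
st();print(Rf.as_euler('xyz',degrees=True),Rf.apply([0,0,1]),-d)
print(lens+d*.19, goto(lens+d*.29,Rf))
s=snap('side','s7.png')
E
```

```text
21.6 [ 0.5195 -0.1955  0.3278] [-1.7995e+02 -1.0000e-02 -6.3250e+01] [ -0.4   5.9  -2.4  -0.  -81.6  27.2] [-0.1  1.  -3.5] 0.0426
[-150.     0.   -63.3] [ 0.44668569  0.2246595  -0.8660254 ] [ 0.44668569  0.2246595  -0.8660254 ]
[0.58162972 0.2008147  0.24954483] ('shift cm', [-32.6, -18.39, -0.83], 'turn', [0.523, 0.0, 0.001])
```

View pics/s7.png

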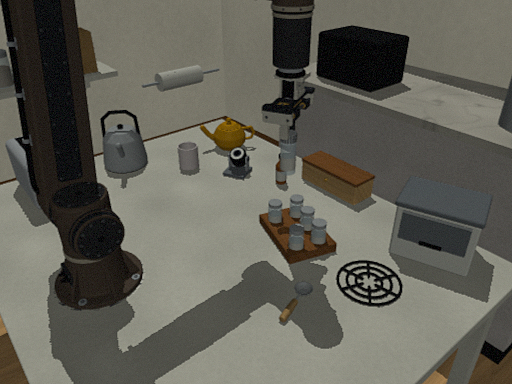

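Five jars seated, canister held. Move slowly to the waypoint with the tilt.

Call:
move_arm(
  commands=[
    [3,-1,-0.6,0,0,0,0],
    [3,-3,-1.7,0,0,0,0],
    [3,-6,-3.4,0,0.05,0,0],
    [3,-9.5,-5.4,0,0.1,0,0],
    [3,-13,-7.3,0,0.15,0,0],
    [3,-16.5,-9.3,0,0.2,0,0],
    [3,-20,-11.3,-0.3,0.26,0,0],
    [3,-23,-13,-0.5,0.32,0,0],
  ],
)

```text
clock: 22.65
tool_pos: [0.5314, 0.0701, 0.3315]
orientation: [-161.6, 0.0, -63.2]
force: [0.9, 0.6, -2.0]
opening: 0.0426
```

```bash
python3 - <<'E'
from fin import *
st();print(goto(lens+d*.29,Rf))
E
```

```text
22.65 [0.5314 0.0701 0.3315] [-1.6165e+02  5.0000e-02 -6.3200e+01] [ 29.   -8.1 -18.4   0.7 -61.3  -2.5] [ 0.9  0.6 -2. ] 0.0426
('shift cm', [-9.41, -5.25, 1.26], 'turn', [0.203, 0.001, 0.001])
```

Call:
move_arm(
  commands=[
    [3,-2.5,-1.4,0.3,0.05,0,0],
    [3,-5,-2.8,0.7,0.1,0,0],
    [3,-7,-4,1,0.15,0,0],
    [3,-8.5,-4.8,1.2,0.18,0,0],
    [3,-9.4,-5.2,1.3,0.203,0,0],
    [3,-9.4,-5.2,1.3,0.203,0,0],
    [3,-9.4,-5.2,1.3,0.203,0,0],
    [3,-9.4,-5.2,1.3,0.203,0,0],
  ],
)

```text
clock: 23.65
tool_pos: [0.5376, 0.1761, 0.3363]
orientation: [-150.1, 0.0, -63.3]
force: [-0.1, -0.0, -3.0]
opening: 0.0432
```

```bash
python3 - <<'E'
from fin import *
st();print(goto(lens+d*.29,Rf));print(goto(lens+d*.19,Rf))
for n,a in(('side',(slice(120,240),slice(160,310))),('top',(slice(110,230),slice(110,260)))):
    s=snap(n,n+'8.png');cv2.imwrite(f'pics/{n}8c.png',cv2.resize(cv2.imread(f'pics/{n}8.png')[a],None,fx=5,fy=5,interpolation=cv2.INTER_CUBIC))
s=snap('wrist','w8.png')
E
```

```text
23.65 [0.5376 0.1761 0.3363] [-1.5006e+02  1.0000e-02 -6.3270e+01] [ 44.  -13.2 -30.6  12.2 -44.5 -23.9] [-0.1 -0.  -3. ] 0.0432
('shift cm', [-0.23, -0.03, 0.04], 'turn', [0.001, 0.0, 0.0])
('shift cm', [-0.23, -0.04, 10.04], 'turn', [0.001, 0.0, 0.0])
```

View pics/side8c.png

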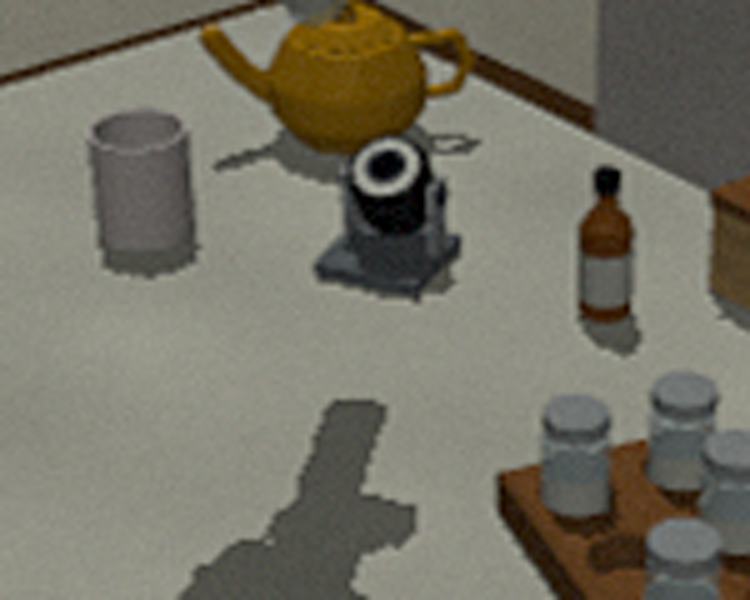

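View pics/w8.png

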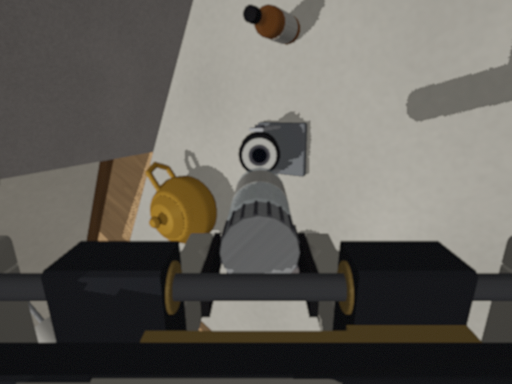

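View pics/top8c.png

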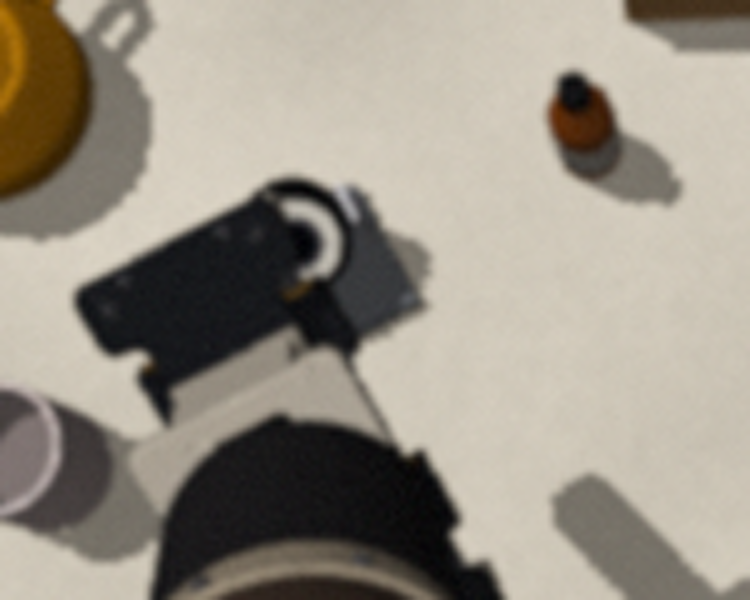

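```bash
python3 - <<'E'
from fin import *
s=cams.snapshot('wrist');print(ray(s,259.5,155,.085),proj(s,lens))
E
```

```text
[0.66523502 0.24333547 0.085     ] [258.82131917 154.65955326]
```

Call:
move_arm(
  commands=[
    [3,0,0,0.7,0,0,0],
    [3,-0.1,0,1.7,0,0,0],
    [3,-0.2,0,2.8,0,0,0],
    [3,-0.2,0,3.9,0,0,0],
    [3,-0.2,0,5,0,0,0],
    [3,-0.2,0,6,0,0,0],
    [3,-0.2,0,6.5,0,0,0],
    [3,-0.2,0,6.5,0,0,0],
  ],
)

```text
clock: 24.85
tool_pos: [0.5656, 0.1926, 0.2796]
orientation: [-150.1, -0.0, -63.2]
force: [0.1, -0.2, -2.4]
opening: 0.0429
```

```bash
python3 - <<'E'
from fin import *
import pickle
st();print(goto(lens+d*.19,Rf))
S={}
for n,a in(('side',(slice(110,230),slice(160,310))),('top',(slice(110,230),slice(110,260)))):
    S[n]=snap(n,n+'9.png');cv2.imwrite(f'pics/{n}9c.png',cv2.resize(cv2.imread(f'pics/{n}9.png')[a],None,fx=5,fy=5,interpolation=cv2.INTER_CUBIC))
S['wrist']=snap('wrist','w9.png');print(proj(S['wrist'],lens));pickle.dump(S,open('s9.pkl','wb'))
E
```

```text
24.85 [0.5656 0.1926 0.2796] [-1.5008e+02 -2.0000e-02 -6.3250e+01] [ 42.6  -7.8 -34.3  13.7 -35.3 -25.1] [ 0.1 -0.2 -2.4] 0.0429
('shift cm', [-0.02, -0.06, 3.5], 'turn', [0.001, 0.0, 0.001])
[259.1524709  161.25589937]
```

View pics/side9c.png

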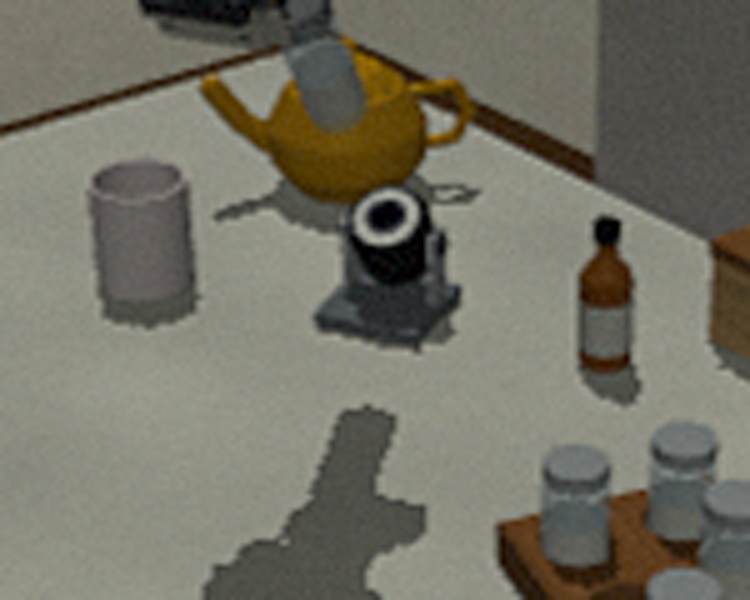

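View pics/w9.png

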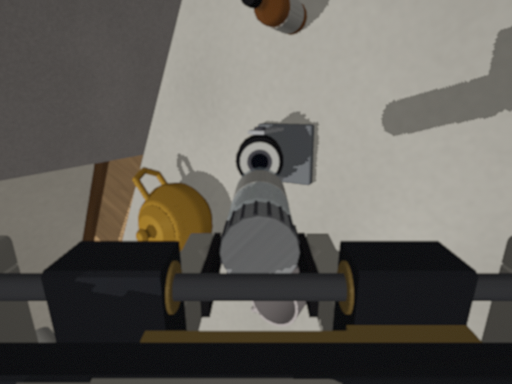

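Call:
move_arm(
  commands=[
    [3,0,0,0.5,0,0,0],
    [3,0,0,1.2,0,0,0],
    [3,0,0,2,0,0,0],
    [3,0,0,2.7,0,0,0],
    [3,0,0,3.2,0,0,0],
    [3,0,0,3.5,0,0,0],
    [3,0,0,3.5,0,0,0],
    [3,0,0,3.5,0,0,0],
  ],
)

```text
clock: 26.0
tool_pos: [0.5813, 0.2006, 0.25]
orientation: [-150.0, 0.0, -63.2]
force: [-0.1, 0.1, -2.7]
opening: 0.0425
```

```bash
python3 - <<'E'
from fin import *
st();print(goto(lens+d*.19,Rf))
o=sensors.get_obs();R=Ro.from_euler('xyz',o['orientation'],degrees=True);z=R.apply([0,0,1])
b=o['tool_pos']+z*.09; print('bottom',b,'dist',(b-lens)@d,'lateral',np.linalg.norm((b-lens)-((b-lens)@d)*d),'ang',np.degrees(np.arccos(-z@d)))
s=snap('side','s10.png');cv2.imwrite('pics/s10c.png',cv2.resize(cv2.imread('pics/s10.png')[110:230,160:310],None,fx=5,fy=5,interpolation=cv2.INTER_CUBIC))
a=o['tool_pos']-z*.032
for X in(lens,b,b+u*.022*.866,a,lens+.1*d):p=proj(s,X);print(p.round(1),((p-[160,110]+.5)*5).round())
snap('wrist','w10.png')
E
```

```text
26.0 [0.5813 0.2006 0.25  ] [-150.02    0.    -63.24] [ 41.7  -4.6 -36.1  14.9 -30.2 -26. ] [-0.1  0.1 -2.7] 0.0425
('shift cm', [-0.01, -0.02, 0.06], 'turn', [0.0, 0.001, 0.001])
bottom [0.6214261  0.2208148  0.17201818] dist 0.10059026642600892 lateral 0.00019158282813320726 ang 0.03442939310608475
[236.7 152.9] [386. 217.]
[230.  137.2] [352. 139.]
[232.3 135.3] [364. 129.]
[220.9 115.8] [307.  32.]
[230.1 137.3] [353. 139.]
```

View pics/s10c.png

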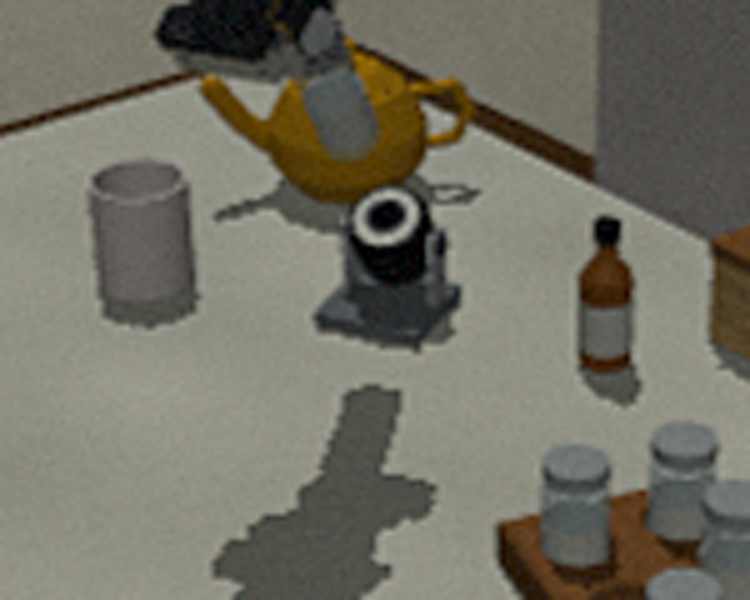

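View pics/w10.png

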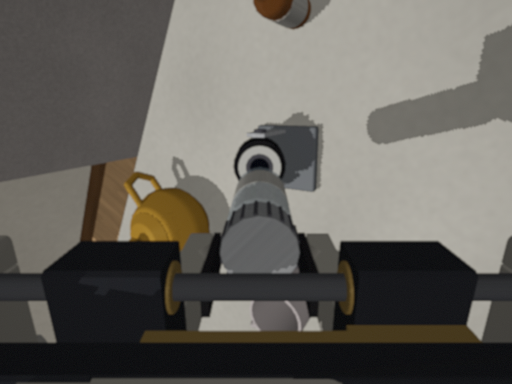

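Call:
move_arm(
  commands=[
    [3,0,0,0,0,0,0],
    [3,0,0,0,0,0,0],
    [3,0,0,0,0,0,0],
    [3,0,0,0,0,0,0],
    [3,0,0,0,0,0,0],
    [3,0,0,0,0,0,0],
    [3,0,0,0,0,0,0],
    [3,0,0,0,0,0,0],
  ],
)

```text
clock: 27.1
tool_pos: [0.5812, 0.2006, 0.2498]
orientation: [-150.0, 0.0, -63.2]
force: [0.3, -0.7, -1.5]
opening: 0.0426
```

```bash
python3 - <<'E'
from fin import *
st();s=snap('side','s11.png');t=snap('top','t11.png')
cv2.imwrite('pics/s11c.png',cv2.resize(cv2.imread('pics/s11.png')[165:265,240:350],None,fx=5.5,fy=5.5,interpolation=cv2.INTER_CUBIC))
E
```

```text
27.1 [0.5812 0.2006 0.2498] [-150.03    0.    -63.24] [ 41.7  -4.6 -36.1  14.9 -30.2 -26. ] [ 0.3 -0.7 -1.5] 0.0426
```

View pics/s11c.png

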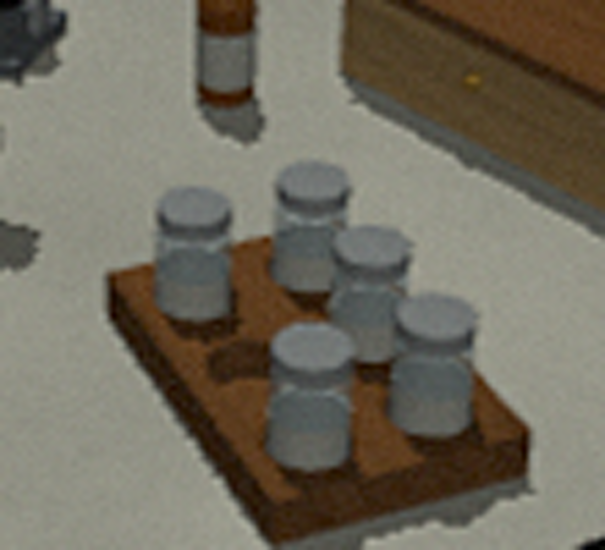

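View pics/t11.png

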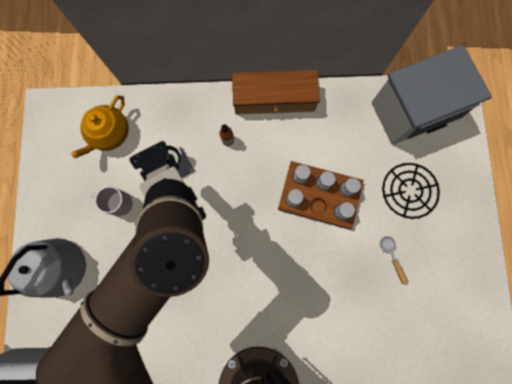

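The pictures show all five jars upright in the rack: caps at (296,197), (345,211), (302,173), (327,180) and (351,187) in the top view. Only the canister's pocket at (319,205) is empty, and the bystanders have not moved.

```bash
python3 -c "
from plant import job
print(job.close_job())"
```

```text
the job is handed in; nothing more can be done
None
```

I put both spare jars into the two empty pockets (`rack_hole2` and `rack_hole0`). I then lifted the tall canister from `rack_hole1` and handed the job in at about 27 s, with the gripper still holding it in front of the inspection camera.

**Canister pose:** from the arm's reported pose and my measured lens position, the underside is about 100 mm before the lens, within 1 mm of the viewing axis and under 1° off it. These figures rest on three estimates:
- The lens position is good to about 2–3 mm.
- The stand's heading (26.7°) is good to about 1–2°.
- The grip height on the canister is good to about 2 mm.

All of that is well inside the allowed margins. The side and wrist pictures agreed with this pose.

**Final pictures:** all five jars stand upright in their pockets, the camera is clear, and the bottle, mug and spoon look unmoved. Finger opening held at 42.6 mm and the tool pose was steady over the last second.

**Disagreement:** for the loose spares, the side view differed from the top view by 6–9 mm in my first hand-picked estimates. The wrist view matched the top view to within about 1 mm, so I used the top view. Both jars then went into their pockets with no noticeable contact force.

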